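# Refit the glass-guard post in its shuttered socket

### The job

Take the washed clamp post off the draining rack and put it back in the glass-guard base: the socket is hidden by a flush spring shutter somewhere in the square plate, so feel for it with the post's pin, sweeping it gently over the plate until it drops in. Leave the post fully home, upright, with its slot in line with the slot of the other post so the glass can go in, and do not lean hard on the plate or disturb the things around.

Things in the scene. Friction and masses are not known exactly. Their poses are not given: they have to be found in the camera images.
- post: The loose clamp post, plain metal, about 0.3 kg. Origin: centre of the underside of its round flange (44 mm diameter, 5 mm thick); z up along the post; slot along x. A 20 mm round stem joins flange and head. It starts upright on the rack: pin hanging between two wires, flange lying on the wires.
- post_head (a point): Middle of the post's clamp head, where to grip it, 51 mm above the post's origin. The head is a block 44 mm (x) by 24 mm (y), from 32 to 70 mm above the origin; a 9 mm wide, 25 mm deep open slot in its top runs along the post's x, the head's long way.
- post_pin (a point): Centre of the end face of the post's pin, 24 mm below the post's origin. The pin is round, 12 mm diameter, its last 4 mm tapering to 9 mm. Over the socket it pushes down the shutter, a round disc of the plate's own metal that lies flush, against a spring of about 1 N: less than the post's weight, so a post pushed home stays down when let go.
- base: The fixed glass-guard base, a steel box 120 mm (x) by 360 mm (y) by 45 mm high; origin at the centre of its underside. At y = -100 mm its top has a square opening, 76 mm wide, that frames the socket plate. Its sheet metal bears at most 40 N of push or blow from the post.
- other_post (a point): Foot, on top of the base at y = +100 mm, of the second post: the same shape as the loose one, 70 mm tall, fixed, its slot running along the base's y.
- socket (a point): Middle of the square opening, at the level of the flat plate in it: 43 mm above the base's underside, 2 mm below the frame around it. The socket (blind hole, 13.6 mm wide, 27 mm deep) sits in an off-centre turret flush in the plate: its middle lies 4 to 8.5 mm from here, in any direction, anew each time; it cannot be seen. The plate is polished and does not give.
- rack: The fixed wire draining rack, 200 mm (x) by 180 mm (y), wires 4 mm thick along y every 20 mm, their tops 42 mm above the counter; origin at the centre of its underside.
- bottle: Bystander: white squeeze bottle with red nozzle, 62 mm diameter, 175 mm tall; origin under its centre.
- shaker: Bystander: seasoning shaker jar, 52 mm diameter, 85 mm tall; origin under its centre.
- bun: Bystander: a burger bun half, 104 mm diameter, 42 mm tall; origin under its centre.
Mind the look-alikes: they are no part of the job. What is shaped like the post but red is not meant.

How it is judged:
By the outcome, as a careful person would: the job done as asked, in the order asked, and still so for the second after the job is handed in, with the robot touching nothing.
It also fails if it takes over 72 s, if anything falls off the work surface, if the arm or the gripper's body presses on something with over 40 N, if the wrist force passes 120 N, or if a joint passes its speed limit or range.

### The arm

A 6-joint arm with a two-finger parallel gripper is mounted at the origin on the work surface. World frame = base frame: x ahead of the robot, y to its left, z up, the work surface at z = 0. Lengths are in m, angles in degrees, forces in N, time in s.
With the tool pointing down it reaches from about 0.375 to 0.9 m from the base axis. Payload 3.1 kg.
Tool frame: the origin (TCP) lies at the very end of the fingers, on their centre line; the grasp point (between the pads) lies 19 mm behind it (bot.grip_point_offset is the distance from the TCP to the grasp point, in m); z points along the fingers, x is the direction in which the jaws open and shut, and the axes are right-handed (so a half turn about z gives the same grasp; the last joint's range is limited). The gripper opens to 87 mm and grips with 3 to 60 N. Pads are 19 mm wide; open, the fingers measure 117 mm over their backs; the gripper's body (75 mm by 190 mm) begins 51 mm behind the grasp point.
Start: joints at [-77.779, 30.224, 82.088, -0, 67.689, -10.227], TCP at [0.239, -0.578, 0.223] pointing down, gripper open.
Joint ranges: [-176.69, 176.69], [-43.24, 126.21], [12.49, 139.97], [-82, 262], [0, 151.66], [-163.58, 163.58]. Speed limits (degrees/s): [159.86, 159.86, 180, 180, 180, 180].

### API

Orientations are given as a 3x3 rotation matrix whose columns are the frame's x, y, z axes.
In Python, from rig import bot, capture, recognise, place_of gives the robot as it stands.
- The arm moves only by the tool send_rows, never from a script. Its argument "motion" is a list of rows, each a list of 2 entries, a list of its own where there are three numbers: the shift along the tool's x, y, z in mm, then the turn about the tool's z in rad. A call has exactly 5 rows; each row shifts and turns the pose as measured when the row begins, along the tool's axes as they then stand; what a row does not reach is not made up. A row lasts 1/12 s, in which the tool goes at most 41.7 mm and 7.16 degrees, less where a joint would pass 70% of its speed; a pose out of reach is approached as far as the arm can. A call with a gripper value outside its range is refused whole. "gripper" is the closure, from 0 (fully open) to 1 (shut), set as the call begins (left out, the last holds). The fingers move at their own pace and stop on an object; the grip force is fixed at half the most. Time passes only in rows, so rows that do not move let the fingers close, or fill a call up. It gives the time, the measured TCP pose, the force and the opening at its end, in the units of the state.
- bot.read_state(): the state, without advancing time (a new reading comes with each control period).
- capture(name): name is "scene" or "top"; returns a dict with "image" (384x512x3 uint8, blue, green, red), "fx", "fy", "cx", "cy" (pixels), "dist_coeffs" ([k1, k2, p1, p2, k3] as OpenCV has them; the pictures are not rectified), "rvec" (rotation vector, rad) and "tvec" (3), from world to camera coordinates, as OpenCV has them. Camera axes: x right, y down, z forward; pixel columns grow to the right and rows downward; lengths in m; the calibration is good to about 2 mm. A picture is of the moment at which its call begins. There is no depth.
- bot.hand_in(): hands the job in, once; it reports no verdict.
Trained networks look in the newest picture that a camera, given by its name, has taken for a name from the list of things; names that differ only in an ending like _2 or _b are one class to them, and where a whole thing is asked for, a point or a joint stands for the part that bears it (a point fixed in the world has none). Each returns a list of dicts, best first, with "p" (0 to 1); they miss things now and then, are a little off and sometimes report something else, mostly with a low value. They report only what shows in the picture. A call takes as long as a camera call. They do not tell look-alikes from the thing itself.
- recognise(camera, target): "xy" ([column, row] in pixels, amid what is visible of it).
- place_of(camera, target): "xy" ([column, row] in pixels: a listed point, or the origin of a listed thing).
The state is a dict: "time_s": time; "joint_positions": joint angles; "qvel": joint speeds; "tau": joint torques, N m; "position": TCP position; "tcp_rot": TCP orientation; "force": force on the tool from outside, world axes, zero at the start; "moment": the same for the moment, N m; "opening": opening from 0.0 (shut) to 1.0 (fully open).
Only numpy, scipy, OpenCV 4.12 (cv2) and the standard library are available. Lean on these libraries where they do the work, as an engineer would, in place of code of your own. Each camera call takes 0.05 s, during which the arm holds its last target.

## Working session

There is one attempt and no reset: what is moved stays moved. The work goes in short steps, Python scripts to look and compute and a tool call to move; the robot and the scene stay as the last step left them, time stands still between calls to the robot, and variables do not carry over. Pictures are saved under pics/ and viewed, and the job is handed in when it is done.

Besides the shell and the picture viewer there is one more tool, called after "Call:" as name([rows], argument=value, ...), one row to a line, values as JSON. send_rows: Moves the arm, as the interface text tells. Its arguments: {"type":"object","properties":{"motion":{"type":"array","items":{"type":"array"}},"gripper":{"type":"number"}},"required":["motion"]}

```bash
ls; mkdir -p pics; python3 - <<'E'
from rig import bot, capture, recognise, place_of
import cv2
for n in("scene","top"):
    c=capture(n); cv2.imwrite(f"pics/{n}0.png",c["image"])
    print(n,c["fx"],c["cx"],c["dist_coeffs"],c["rvec"],c["tvec"])
    for t in ["post","post_head","post_pin","base","other_post","socket","rack","bottle","shaker","bun"]:
        print(t,[(r["xy"],round(r["p"],2)) for r in place_of(n,t)][:4])
s=bot.read_state(); print(s)
E
```

```text
pics
scene 412.94044261879844 256.0483709040885 [-0.01053502  0.          0.          0.          0.        ] [ 2.29031039  1.18033439 -0.36082466] [-0.29590873 -0.40443836  1.35008025]
post [([103.3, 261.8], 0.71), ([153.6, 218.3], 0.71)]
post_head [([100.4, 246.2], 0.84), ([137.4, 199.7], 0.68), ([343.0, 107.5], 0.38)]
post_pin [([147.2, 215.8], 0.96), ([107.1, 261.8], 0.73)]
base [([324.7, 138.8], 0.71)]
other_post [([345.7, 109.0], 0.93)]
socket [([304.7, 147.6], 0.94)]
rack [([153.1, 218.2], 0.75)]
bottle [([374.1, 191.2], 0.7)]
shaker [([243.7, 275.7], 0.75)]
bun [([323.6, 228.0], 0.98)]
top 461.3502126459677 262.9041569212804 [-0.00114664  0.          0.          0.          0.        ] [ 2.11511459 -2.11142294  0.16987497] [-0.06291738  0.63230757  1.03909578]
post [([372.4, 265.2], 0.79), ([421.0, 247.7], 0.6)]
post_head [([377.6, 263.2], 0.89), ([429.6, 243.9], 0.75)]
post_pin [([368.9, 261.7], 0.89), ([418.0, 245.0], 0.72)]
base [([143.3, 244.9], 0.92)]
other_post [([98.8, 256.9], 0.77)]
socket [([180.6, 232.4], 0.84)]
rack [([356.9, 264.9], 0.67)]
bottle [([153.1, 164.3],
[... 170 characters left out ...]
.20872470e+01,  1.92499963e-03,
        6.76898399e+01, -1.02255162e+01]), 'qvel': array([ 0.07585249,  0.03201761,  0.07960765,  0.05651353, -0.03243976,
        0.04480172]), 'tau': array([ 1.43543380e-04, -4.40029871e+01, -1.76988423e+01,  6.33446197e-02,
        5.05534653e-02, -8.50564334e-06]), 'position': array([ 0.23869701, -0.57760006,  0.22253439]), 'tcp_rot': array([[ 3.81824280e-01, -9.24234937e-01,  2.25036175e-05],
       [-9.24234937e-01, -3.81824279e-01,  4.29334692e-05],
       [-3.10881847e-05, -3.71916705e-05, -9.99999999e-01]]), 'force': array([ 0.05308172,  0.52444236, -0.25671164]), 'moment': array([-0.00715016,  0.01795437, -0.03363513]), 'opening': 0.9971861727233647}
```

View pics/scene0.png

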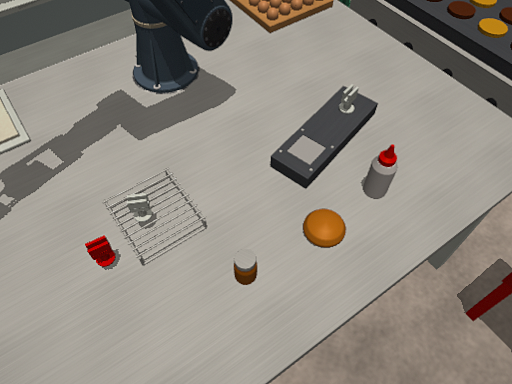

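View pics/top0.png

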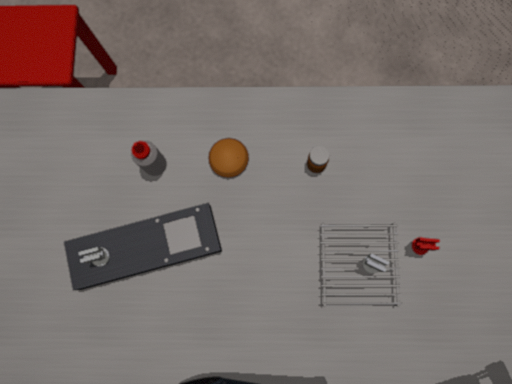

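The scene view shows the grey post on the rack at about (139,207), with a red look-alike at (101,250). The base is at (325,138), its pale plate at (306,150). In the top view the post head is at (376,263), the red one at (427,243) and the plate at (182,235). I'll zoom in for the angles next.

```bash
cat > h.py <<'E'
import numpy as np, cv2
def cam(c):
    K=np.array([[c["fx"],0,c["cx"]],[0,c["fy"],c["cy"]],[0,0,1.]]);return K,np.array(c["dist_coeffs"],float),np.array(c["rvec"],float),np.array(c["tvec"],float)
def unproj(c,xy,z):
    K,d,r,t=cam(c);u=cv2.undistortPoints(np.array([[xy]],float),K,d)[0,0]
    R=cv2.Rodrigues(r)[0];o=-R.T@t.ravel();v=R.T@np.array([u[0],u[1],1]);return o+v*(z-o[2])/v[2]
def proj(c,P):
    K,d,r,t=cam(c);return cv2.projectPoints(np.array(P,float).reshape(-1,1,3),r,t,K,d)[0][:,0]
def tri(cs,xys):
    A=[];b=[]
    for c,xy in zip(cs,xys):
        K,d,r,t=cam(c);R=cv2.Rodrigues(r)[0];u=cv2.undistortPoints(np.array([[xy]],float),K,d)[0,0]
        for i in(0,1): A.append(R[i]-u[i]*R[2]);b.append(u[i]*t[2]-t[i])
    return np.linalg.lstsq(np.array(A),np.array(b),rcond=None)[0]
E
python3 - <<'E'
from rig import capture
from h import *
import pickle
S=capture("scene");T=capture("top");pickle.dump((S,T),open("c0.pkl","wb"))
C=[S,T]
f=lambda n,a,b:print(n,tri(C,[a,b]).round(4))
f("head",[137.4,199.7],[377.6,263.2]);f("pin",[147.2,215.8],[368.9,261.7]);f("post",[153.6,218.3],[372.4,265.2])
f("other",[345.7,109],[98.8,256.9]);f("socket",[304.7,147.6],[180.6,232.4]);f("base",[324.7,138.8],[143.3,244.9])
f("rack",[153.1,218.2],[356.9,264.9]);f("bottle",[374.1,191.2],[153.1,164.3]);f("shaker",[243.7,275.7],[315.6,163.6]);f("bun",[323.6,228],[228.8,161])
f("redhead",[100.4,246.2],[429.6,243.9])
def crop(c,x,y,w,h,k,n): cv2.imwrite(n,cv2.resize(c["image"][y:y+h,x:x+w],None,fx=k,fy=k,interpolation=cv2.INTER_CUBIC))
crop(T,310,210,140,110,5,"pics/tr.png");crop(T,55,195,175,100,4.5,"pics/tb.png")
crop(S,90,160,130,110,5,"pics/sr.png");crop(S,260,75,130,115,5,"pics/sb.png")
E
```

```text
head [ 0.4839 -0.3158  0.1034]
pin [ 0.4908 -0.31    0.0378]
post [ 0.4885 -0.3097  0.0218]
other [0.499  0.3279 0.041 ]
socket [0.5549 0.1292 0.0558]
base [0.5297 0.2312 0.0033]
rack [ 0.4832 -0.2928  0.0012]
bottle [ 0.739   0.2213 -0.0073]
shaker [ 0.7384 -0.1962 -0.002 ]
bun [0.7478 0.0294 0.0014]
redhead [ 0.5298 -0.4361  0.0819]
```

```bash
cd pics; ls
```

```text
sb.png
scene0.png
sr.png
tb.png
top0.png
tr.png
```

View pics/tr.png

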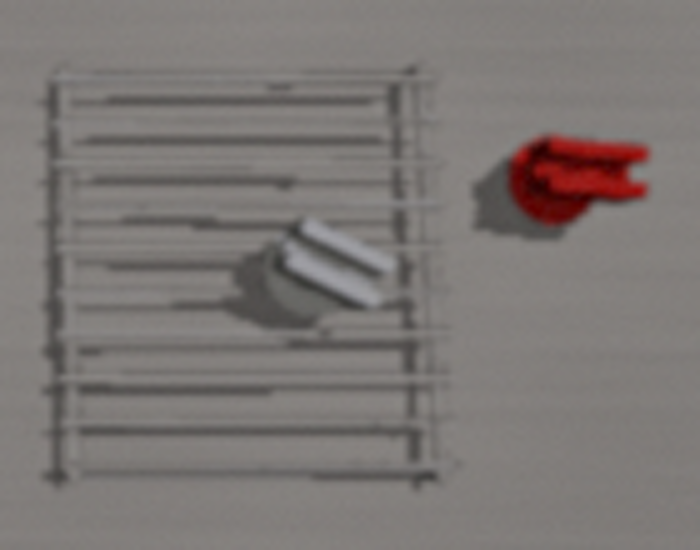

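View pics/tb.png

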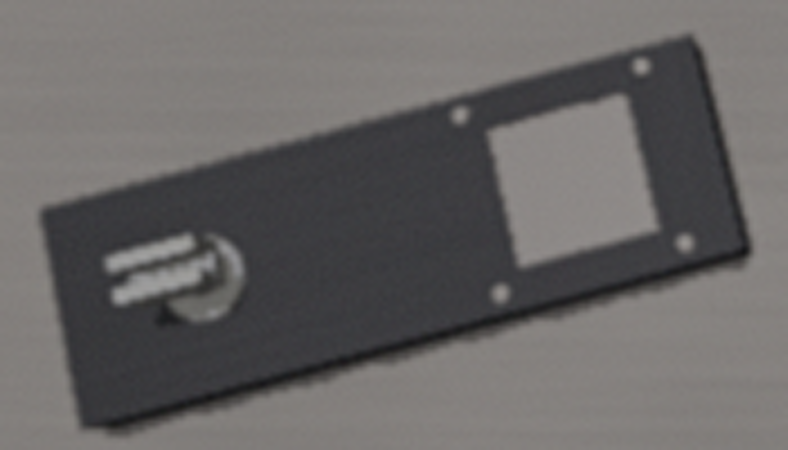

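View pics/sr.png

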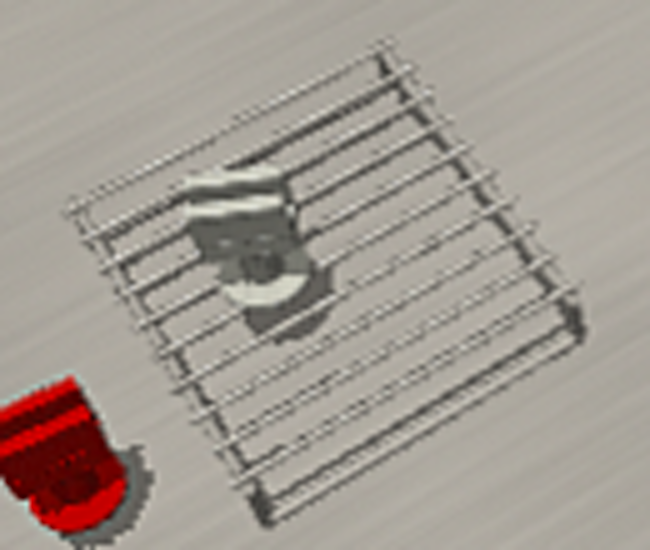

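View pics/sb.png

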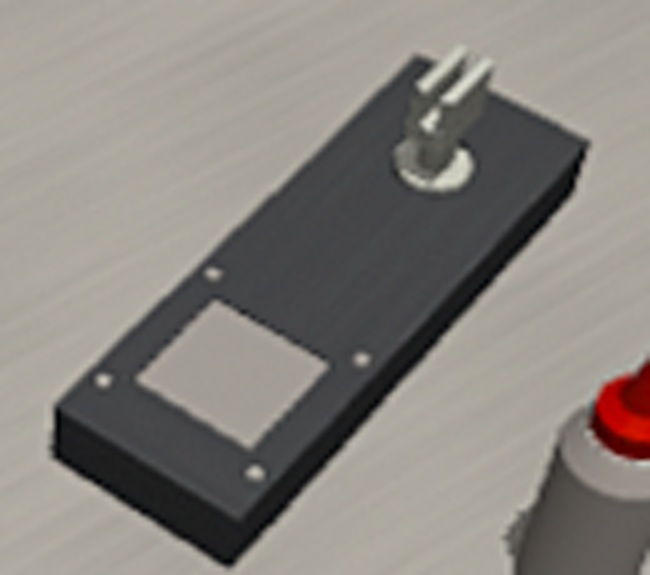

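```bash
cat >> h.py <<'E'
def uc(p,k,o): return (np.array(p,float)+.5)/k-.5+np.array(o)
E
python3 - <<'E'
from h import *
import pickle
from scipy.optimize import least_squares
S,T=pickle.load(open("c0.pkl","rb"))
def sub(c,p):
    g=cv2.cvtColor(c["image"],cv2.COLOR_BGR2GRAY)
    q=cv2.cornerSubPix(g,np.array(p,np.float32).reshape(-1,1,2),(3,3),(-1,-1),(3,50,.01))[:,0]
    print(np.abs(q-p).max().round(2)); return q
# base-frame order
tp=sub(T,uc([(488,128),(628,95),(660,232),(518,268)],4.5,(55,195)))
sp=sub(S,uc([(330,367),(250,447),(136,377),(217,300)],5,(260,75)))
tb=sub(T,uc([(42,210),(693,37),(745,247),(82,424)],4.5,(55,195)))
sb=sub(S,uc([(588,143),(240,520),(57,408),(420,57)],5,(260,75)))
a=.038
pl=np.array([(a,-.1+a),(a,-.1-a),(-a,-.1-a),(-a,-.1+a)])
bs=np.array([(.06,.18),(.06,-.18),(-.06,-.18),(-.06,.18)])
def W(p,q,z):
    x,y,t=p;R=np.array([[np.cos(t),-np.sin(t)],[np.sin(t),np.cos(t)]])
    w=q@R.T+[x,y];return np.c_[w,np.full(len(w),z)]
def res(p,sep=False):
    r=[(proj(T,W(p,pl,.044))-tp),(proj(S,W(p,pl,.044))-sp),(proj(T,W(p,bs,.045))-tb),(proj(S,W(p,bs,.045))-sb)]
    return r if sep else np.concatenate(r).ravel()
for nm,idx in(("both",None),("top",[0,2]),("scene",[1,3])):
    f=lambda p:(np.concatenate([res(p,True)[i] for i in (idx or range(4))]).ravel())
    r=least_squares(f,[.53,.23,.25],loss="soft_l1")
    p=r.x;print(nm,p[:2].round(4),np.degrees(p[2]).round(2),"rms",np.sqrt(np.mean(f(p)**2)).round(2),"socket",W(p,np.array([[0,-.1]]),.043).round(4),"other",W(p,np.array([[0,.1]]),.045).round(4))
print([x.round(1).tolist() for x in res(p,True)])
# post
for nm,c,pts in(("T",T,uc([(305,222),(390,268),(288,258),(375,302)],5,(310,210))),("S",S,uc([(187,183),(285,172),(188,212),(282,205)],5,(90,160)))):
    w=np.array([unproj(c,q,.112) for q in pts]);
    d1=w[1]-w[0];d2=w[3]-w[2]
    print(nm,w.mean(0).round(4),[np.degrees(np.arctan2(d[1],d[0])).round(1) for d in(d1,d2)],[np.linalg.norm(d).round(4) for d in(d1,d2)])
E
```

```text
0.76
2.21
1.58
0.77
both [0.5268 0.228 ] 15.31 rms 0.5 socket [[0.5532 0.1316 0.043 ]] other [[0.5004 0.3245 0.045 ]]
top [0.5266 0.2274] 15.29 rms 0.45 socket [[0.553 0.131 0.043]] other [[0.5003 0.3239 0.045 ]]
scene [0.5269 0.2289] 15.33 rms 0.46 socket [[0.5534 0.1324 0.043 ]] other [[0.5005 0.3253 0.045 ]]
[[[-0.3, -0.3], [-0.1, -0.3], [-0.5, 0.1], [-0.3, -0.1]], [[0.6, 0.2], [-0.3, -1.2], [-0.3, 0.4], [0.2, 0.1]], [[-1.2, -0.2], [0.1, -0.3], [-1.7, -0.5], [-1.1, 0.5]], [[0.5, -0.1], [-0.2, 0.5], [-0.1, 0.0], [-0.4, -0.6]]]
T [ 0.4855 -0.3148  0.112 ] [np.float64(-118.9), np.float64(-117.1)] [np.float64(0.0414), np.float64(0.0417)]
S [ 0.4862 -0.3152  0.112 ] [np.float64(62.6), np.float64(59.9)] [np.float64(0.0438), np.float64(0.0416)]
```

```bash
cat >> h.py <<'E'
def st():
    from rig import bot
    s=bot.read_state();R=s["tcp_rot"];return s,np.array(s["position"]),R,np.degrees(np.arctan2(R[1,0],R[0,0]))
def plan(tgt,ang,step=38.,turn=6.8,n=None):
    s,p,R,a=st();d=(np.array(tgt)-p)*1000;da=(ang-a+180)%360-180
    N=n or int(np.ceil(max(np.linalg.norm(d)/step,abs(da)/turn,1e-9)));rows=[]
    for i in range(N):
        t=np.radians(a+da*i/N);Rt=np.array([[np.cos(t),np.sin(t),0],[np.sin(t),-np.cos(t),0],[0,0,-1]])
        v=Rt.T@(d/N);rows.append([[round(float(x),1) for x in v],round(float(-np.radians(da/N)),4)])
    print("N",N,"d",d.round(1),"da",round(da,2));print("\n".join(map(str,rows)))
def show():
    s,p,R,a=st();print("t",round(s["time_s"],2),"p",(p*1000).round(2),"xang",round(a,2),"tilt",R[:2,2].round(4),"F",s["force"].round(2),"M",s["moment"].round(2),"op",round(s["opening"],3))
E
python3 -c "
from h import *
show();plan([.4858,-.315,.2],-28.5,n=10)"
```

```text
t 1.2 p [ 238.67 -577.6   222.55] xang -67.55 tilt [-0.  0.] F [0.01 0.04 0.68] M [-0.    0.03 -0.02] op 0.995
N 10 d [247.1 262.6 -22.5] da 39.05
[[-14.8, -32.9, 2.3], -0.0682]
[[-12.6, -33.8, 2.3], -0.0682]
[[-10.2, -34.6, 2.3], -0.0682]
[[-7.9, -35.2, 2.3], -0.0682]
[[-5.4, -35.6, 2.3], -0.0682]
[[-3.0, -35.9, 2.3], -0.0682]
[[-0.5, -36.1, 2.3], -0.0682]
[[1.9, -36.0, 2.3], -0.0682]
[[4.4, -35.8, 2.3], -0.0682]
[[6.8, -35.4, 2.3], -0.0682]
```

Call:
send_rows([
  [[-14.8, -32.9, 2.3], -0.068],
  [[-12.6, -33.8, 2.3], -0.068],
  [[-10.2, -34.6, 2.3], -0.068],
  [[-7.9, -35.2, 2.3], -0.068],
  [[-5.4, -35.6, 2.3], -0.068],
], gripper=0)

```text
time_s: 1.62
position: [0.3608, -0.4513, 0.2107]
tcp_rot: [[0.669, -0.743, 0.0], [-0.743, -0.669, -0.01], [0.007, 0.006, -1.0]]
force: [0.7, -0.1, -0.4]
opening: 1.001
```

```bash
python3 -c "
from h import *
show();plan([.4858,-.315,.16],-28.5,n=10)"
```

```text
t 1.62 p [ 360.75 -451.32  210.65] xang -48.02 tilt [ 0.0003 -0.0098] F [ 0.71 -0.12 -0.4 ] M [ 0.03 -0.1  -0.01] op 1.001
N 10 d [125.  136.3 -50.7] da 19.52
[[-1.8, -18.4, 5.1], -0.0341]
[[-1.1, -18.5, 5.1], -0.0341]
[[-0.5, -18.5, 5.1], -0.0341]
[[0.1, -18.5, 5.1], -0.0341]
[[0.7, -18.5, 5.1], -0.0341]
[[1.4, -18.4, 5.1], -0.0341]
[[2.0, -18.4, 5.1], -0.0341]
[[2.6, -18.3, 5.1], -0.0341]
[[3.3, -18.2, 5.1], -0.0341]
[[3.9, -18.1, 5.1], -0.0341]
```

Call:
send_rows([
  [[-1.8, -18.4, 5.1], -0.034],
  [[-1.1, -18.5, 5.1], -0.034],
  [[-0.5, -18.5, 5.1], -0.034],
  [[0.1, -18.5, 5.1], -0.034],
  [[0.7, -18.5, 5.1], -0.034],
])

```text
time_s: 2.03
position: [0.4289, -0.3757, 0.185]
tcp_rot: [[0.794, -0.607, 0.003], [-0.607, -0.794, -0.011], [0.009, 0.007, -1.0]]
force: [0.4, -0.6, -0.4]
opening: 0.998
```

Call:
send_rows([
  [[1.4, -18.4, 3], -0.034],
  [[2, -18.4, 3], -0.034],
  [[2.6, -18.3, 3], -0.034],
  [[3.3, -16, 3], -0.03],
  [[3.9, -10, 2], -0.02],
])

```text
time_s: 2.45
position: [0.4885, -0.3105, 0.1695]
tcp_rot: [[0.882, -0.471, 0.002], [-0.471, -0.882, -0.01], [0.007, 0.007, -1.0]]
force: [0.4, 0.3, 0.7]
opening: 1.0
```

```bash
python3 -c "
from h import *
show();plan([.4858,-.315,.15],-28.5,n=5)"
```

```text
t 2.45 p [ 488.47 -310.49  169.48] xang -28.11 tilt [ 0.0025 -0.0095] F [0.45 0.25 0.65] M [-0.   -0.07  0.06] op 1.0
N 5 d [ -2.7  -4.5 -19.5] da -0.39
[[-0.0, 1.0, 3.9], 0.0013]
[[-0.0, 1.0, 3.9], 0.0013]
[[-0.0, 1.0, 3.9], 0.0013]
[[-0.0, 1.0, 3.9], 0.0013]
[[-0.0, 1.0, 3.9], 0.0013]
```

Call:
send_rows([
  [[0, 2, 6], 0.003],
  [[0, 1, 5], 0.003],
  [[0, 1, 4], 0],
  [[0, 0, 0], 0],
  [[0, 0, 0], 0],
])

```text
time_s: 2.87
position: [0.4867, -0.315, 0.1526]
tcp_rot: [[0.879, -0.476, 0.002], [-0.476, -0.879, -0.01], [0.007, 0.008, -1.0]]
force: [0.2, 0.3, -0.5]
opening: 1.001
```

```bash
python3 - <<'E'
from h import *
from rig import capture
show();plan([.4858,-.315,.15],-28.5,n=5)
S=capture("scene");T=capture("top")
for c,n,x,y in((S,"a",80,140),(T,"b",310,200)):
    im=c["image"].copy();t=np.radians(61.5);u=np.array([np.cos(t),np.sin(t),0]);v=np.array([-u[1],u[0],0]);o=np.array([.4858,-.315,.112])
    q=proj(c,[o+u*.022+v*.012,o+u*.022-v*.012,o-u*.022-v*.012,o-u*.022+v*.012])
    k=5;im=cv2.resize(im[y:y+110,x:x+140],None,fx=k,fy=k,interpolation=cv2.INTER_CUBIC)
    cv2.polylines(im,[((q-[x,y]+.5)*k).astype(int)],True,(0,255,0),1);cv2.imwrite(f"pics/g{n}.png",im)
E
```

```text
t 2.87 p [ 486.75 -314.97  152.59] xang -28.43 tilt [ 0.0019 -0.0103] F [ 0.18  0.28 -0.51] M [-0.04  0.01 -0.  ] op 1.001
N 5 d [-0.9 -0.  -2.6] da -0.07
[[-0.2, 0.1, 0.5], 0.0002]
[[-0.2, 0.1, 0.5], 0.0002]
[[-0.2, 0.1, 0.5], 0.0002]
[[-0.2, 0.1, 0.5], 0.0002]
[[-0.2, 0.1, 0.5], 0.0002]
```

View pics/ga.png

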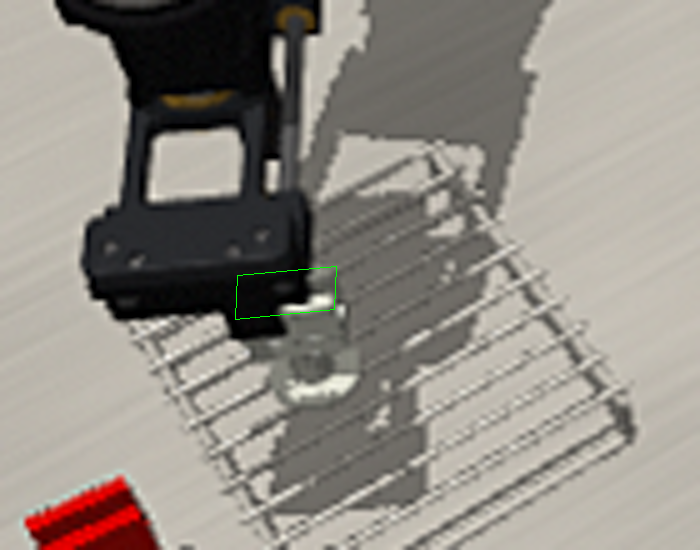

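View pics/gb.png

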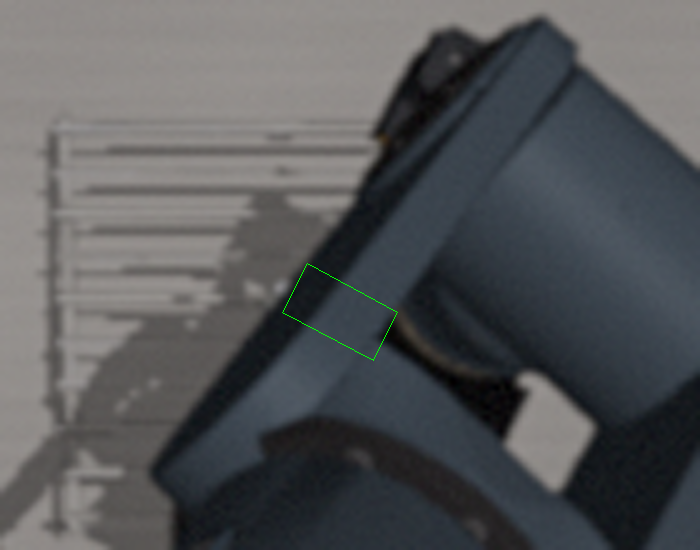

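The predicted head outline in pics/ga.png (237–336, 268–318 in the crop) matches the prongs, and the fingers straddle the head. I'll go down now.

Call:
send_rows([
  [[0, 0, 8], 0],
  [[0, 0, 12], 0],
  [[0, 0, 12], 0],
  [[0, 0, 12], 0],
  [[0, 0, 10], 0],
])

```text
time_s: 3.38
position: [0.4882, -0.3195, 0.0992]
tcp_rot: [[0.878, -0.479, 0.009], [-0.479, -0.878, -0.017], [0.016, 0.011, -1.0]]
force: [0.5, -0.6, 0.7]
opening: 0.996
```

```bash
python3 -c "
from h import *
show();plan([.4858,-.315,.074],-28.5,n=5)"
```

```text
t 3.38 p [ 488.15 -319.53   99.2 ] xang -28.62 tilt [ 0.0089 -0.0172] F [ 0.53 -0.61  0.7 ] M [-0.01 -0.05 -0.  ] op 0.996
N 5 d [ -2.4   4.5 -25.2] da 0.12
[[-0.8, -0.6, 5.0], -0.0004]
[[-0.8, -0.6, 5.0], -0.0004]
[[-0.8, -0.6, 5.0], -0.0004]
[[-0.8, -0.6, 5.0], -0.0004]
[[-0.8, -0.6, 5.0], -0.0004]
```

Call:
send_rows([
  [[-1.5, -1.2, 2], 0],
  [[-1.5, -1.2, 2], 0],
  [[-1, -0.8, 2], 0],
  [[0, 0, 2], 0],
  [[0, 0, 2], 0],
])

```text
time_s: 3.8
position: [0.4849, -0.3142, 0.0865]
tcp_rot: [[0.877, -0.48, 0.007], [-0.48, -0.877, -0.015], [0.013, 0.01, -1.0]]
force: [-0.1, -0.6, 0.1]
opening: 1.0
```

```bash
python3 -c "
from h import *
show();plan([.4858,-.315,.074],-28.5,n=5)"
```

```text
t 3.8 p [ 484.95 -314.2    86.49] xang -28.68 tilt [ 0.0065 -0.015 ] F [-0.09 -0.62  0.09] M [ 0.01 -0.04 -0.01] op 1.0
N 5 d [  0.9  -0.8 -12.5] da 0.18
[[0.2, 0.1, 2.5], -0.0006]
[[0.2, 0.1, 2.5], -0.0006]
[[0.2, 0.1, 2.5], -0.0006]
[[0.2, 0.1, 2.5], -0.0006]
[[0.2, 0.1, 2.5], -0.0006]
```

Call:
send_rows([
  [[0, 0, 2.5], 0],
  [[0, 0, 2.5], 0],
  [[0, 0, 2.5], 0],
  [[0, 0, 2.5], 0],
  [[0, 0, 2], 0],
])

```text
time_s: 4.22
position: [0.4861, -0.3152, 0.0749]
tcp_rot: [[0.877, -0.48, 0.009], [-0.479, -0.877, -0.018], [0.017, 0.011, -1.0]]
force: [-0.2, -0.9, -0.2]
opening: 0.998
```

```bash
python3 -c "
from h import *
show();plan([.4858,-.315,.074],-28.5,n=5)"
```

```text
t 4.22 p [ 486.13 -315.16   74.86] xang -28.66 tilt [ 0.0092 -0.0176] F [-0.22 -0.86 -0.2 ] M [-0.06 -0.03 -0.01] op 0.998
N 5 d [-0.3  0.2 -0.9] da 0.16
[[-0.1, 0.0, 0.2], -0.0005]
[[-0.1, 0.0, 0.2], -0.0005]
[[-0.1, 0.0, 0.2], -0.0005]
[[-0.1, 0.0, 0.2], -0.0005]
[[-0.1, 0.0, 0.2], -0.0005]
```

Call:
send_rows([
  [[0, 0, 0.5], 0],
  [[0, 0, 0], 0],
  [[0, 0, 0], 0],
  [[0, 0, 0], 0],
  [[0, 0, 0], 0],
], gripper=1)

```text
time_s: 4.63
position: [0.486, -0.3151, 0.0738]
tcp_rot: [[0.877, -0.48, 0.009], [-0.48, -0.877, -0.017], [0.016, 0.011, -1.0]]
force: [1.5, 0.3, -0.5]
opening: 0.705
```

Call:
send_rows([
  [[0, 0, 0], 0],
  [[0, 0, 0], 0],
  [[0, 0, 0], 0],
  [[0, 0, 0], 0],
  [[0, 0, 0], 0],
])

```text
time_s: 5.05
position: [0.4862, -0.3153, 0.0741]
tcp_rot: [[0.877, -0.48, 0.009], [-0.48, -0.877, -0.018], [0.017, 0.011, -1.0]]
force: [0.4, -0.6, 0.3]
opening: 0.328
```

```bash
python3 -c "
from h import *
show()"
```

```text
t 5.05 p [ 486.2  -315.3    74.14] xang -28.66 tilt [ 0.0093 -0.0176] F [ 0.43 -0.59  0.28] M [ 0.05 -0.03 -0.05] op 0.328
```

Call:
send_rows([
  [[0, 0, 0], 0],
  [[0, 0, 0], 0],
  [[0, 0, 0], 0],
  [[0, 0, 0], 0],
  [[0, 0, 0], 0],
])

```text
time_s: 5.47
position: [0.486, -0.3151, 0.0741]
tcp_rot: [[0.877, -0.48, 0.009], [-0.479, -0.877, -0.017], [0.016, 0.011, -1.0]]
force: [0.3, -0.1, -0.1]
opening: 0.276
```

```bash
python3 -c "
from h import *
show()"
```

```text
t 5.47 p [ 486.   -315.13   74.14] xang -28.65 tilt [ 0.0088 -0.0173] F [ 0.29 -0.15 -0.06] M [ 0.01  0.06 -0.01] op 0.276
```

Call:
send_rows([
  [[0, 0, -2], 0],
  [[0, 0, -2], 0],
  [[0, 0, -3], 0],
  [[0, 0, -4], 0],
  [[0, 0, -5], 0],
])

```text
time_s: 5.88
position: [0.4838, -0.3128, 0.0883]
tcp_rot: [[0.877, -0.48, 0.004], [-0.48, -0.877, -0.012], [0.009, 0.009, -1.0]]
force: [0.1, 0.3, -3.8]
opening: 0.275
```

```bash
python3 -c "
from h import *
show()"
```

```text
t 5.88 p [ 483.77 -312.82   88.28] xang -28.67 tilt [ 0.0035 -0.012 ] F [ 0.11  0.28 -3.77] M [ 0.02 -0.12  0.03] op 0.275
```

Call:
send_rows([
  [[0, 0, -8], 0],
  [[0, 0, -10], 0],
  [[0, 0, -10], 0],
  [[0, 0, -10], 0],
  [[0, 0, -8], 0],
])

```text
time_s: 6.3
position: [0.4831, -0.3117, 0.1387]
tcp_rot: [[0.877, -0.48, 0.003], [-0.48, -0.877, -0.011], [0.008, 0.008, -1.0]]
force: [0.5, 0.2, -4.1]
opening: 0.275
```

```bash
python3 -c "
from h import *
show();plan([.5532,.1316,.15],15.3,n=25)"
```

```text
t 6.3 p [ 483.15 -311.72  138.74] xang -28.67 tilt [ 0.0027 -0.0112] F [ 0.51  0.18 -4.06] M [-0.01 -0.05  0.02] op 0.275
N 25 d [ 70.1 443.3  11.3] da 43.97
[[-6.0, -16.9, -0.5], -0.0307]
[[-5.5, -17.1, -0.5], -0.0307]
[[-5.0, -17.2, -0.5], -0.0307]
[[-4.5, -17.4, -0.5], -0.0307]
[[-3.9, -17.5, -0.5], -0.0307]
[[-3.4, -17.6, -0.5], -0.0307]
[[-2.9, -17.7, -0.5], -0.0307]
[[-2.3, -17.8, -0.5], -0.0307]
[[-1.8, -17.9, -0.5], -0.0307]
[[-1.2, -17.9, -0.5], -0.0307]
[[-0.7, -17.9, -0.5], -0.0307]
[[-0.1, -18.0, -0.5], -0.0307]
[[0.4, -17.9, -0.5], -0.0307]
[[1.0, -17.9, -0.5], -0.0307]
[[1.5, -17.9, -0.5], -0.0307]
[[2.1, -17.8, -0.5], -0.0307]
[[2.6, -17.8, -0.5], -0.0307]
[[3.2, -17.7, -0.5], -0.0307]
[[3.7, -17.6, -0.5], -0.0307]
[[4.3, -17.4, -0.5], -0.0307]
[[4.8, -17.3, -0.5], -0.0307]
[[5.3, -17.1, -0.5], -0.0307]
[[5.8, -17.0, -0.5], -0.0307]
[[6.4, -16.8, -0.5], -0.0307]
[[6.9, -16.6, -0.5], -0.0307]
```

Call:
send_rows([
  [[-6, -17, -0.5], -0.031],
  [[-5.5, -17, -0.5], -0.031],
  [[-5, -17, -0.5], -0.031],
  [[-4.5, -17.4, -0.5], -0.031],
  [[-4, -17.5, -0.5], -0.031],
])

```text
time_s: 6.72
position: [0.4997, -0.2251, 0.1469]
tcp_rot: [[0.942, -0.335, 0.012], [-0.335, -0.942, -0.021], [0.019, 0.016, -1.0]]
force: [0.2, 0.5, -3.7]
opening: 0.27
```

Call:
send_rows([
  [[-3.4, -17.6, -0.5], -0.031],
  [[-3, -17.7, -0.5], -0.031],
  [[-2.3, -17.8, -0.5], -0.031],
  [[-1.8, -17.9, -0.5], -0.031],
  [[-1.2, -17.9, -0.5], -0.031],
])

```text
time_s: 7.13
position: [0.5119, -0.1276, 0.15]
tcp_rot: [[0.985, -0.172, 0.012], [-0.172, -0.985, -0.021], [0.016, 0.018, -1.0]]
force: [0.8, -0.5, -3.0]
opening: 0.274
```

Call:
send_rows([
  [[-0.7, -18, -0.5], -0.031],
  [[0, -18, -0.5], -0.031],
  [[0.4, -18, -0.5], -0.031],
  [[1, -18, -0.5], -0.031],
  [[1.5, -18, -0.5], -0.031],
])

```text
time_s: 7.55
position: [0.5219, -0.0293, 0.1531]
tcp_rot: [[1.0, -0.004, 0.012], [-0.004, -1.0, -0.02], [0.012, 0.02, -1.0]]
force: [0.5, 0.7, -3.8]
opening: 0.273
```

```bash
python3 -c "
from h import *
show();plan([.5532,.1316,.13],15.3,n=15)"
```

```text
t 7.55 p [521.94 -29.35 153.09] xang -0.22 tilt [ 0.0118 -0.0202] F [ 0.54  0.69 -3.75] M [ 0.02 -0.12  0.04] op 0.273
N 15 d [ 31.3 160.9 -23.1] da 15.52
[[2.0, -10.7, 1.5], -0.0181]
[[2.2, -10.7, 1.5], -0.0181]
[[2.4, -10.7, 1.5], -0.0181]
[[2.6, -10.6, 1.5], -0.0181]
[[2.8, -10.6, 1.5], -0.0181]
[[3.0, -10.5, 1.5], -0.0181]
[[3.2, -10.5, 1.5], -0.0181]
[[3.4, -10.4, 1.5], -0.0181]
[[3.6, -10.3, 1.5], -0.0181]
[[3.8, -10.3, 1.5], -0.0181]
[[3.9, -10.2, 1.5], -0.0181]
[[4.1, -10.1, 1.5], -0.0181]
[[4.3, -10.0, 1.5], -0.0181]
[[4.5, -10.0, 1.5], -0.0181]
[[4.7, -9.9, 1.5], -0.0181]
```

Call:
send_rows([
  [[2, -14, 0], -0.025],
  [[2.5, -14, 0], -0.025],
  [[3, -13, 0], -0.025],
  [[3, -12, 0], -0.02],
  [[3.5, -11, 0], -0.02],
])

```text
time_s: 7.97
position: [0.5301, 0.0446, 0.1541]
tcp_rot: [[0.992, 0.126, 0.011], [0.126, -0.992, -0.019], [0.008, 0.02, -1.0]]
force: [-0.2, 0.2, -3.8]
opening: 0.276
```

```bash
python3 -c "
from h import *
show();plan([.5532,.1316,.14],15.3,n=10)"
```

```text
t 7.97 p [530.1   44.63 154.11] xang 7.25 tilt [ 0.0106 -0.0191] F [-0.25  0.17 -3.84] M [ 0.05 -0.11 -0.03] op 0.276
N 10 d [ 23.1  87.  -14.1] da 8.05
[[3.4, -8.3, 1.4], -0.0141]
[[3.5, -8.3, 1.4], -0.0141]
[[3.6, -8.2, 1.4], -0.0141]
[[3.7, -8.2, 1.4], -0.0141]
[[3.9, -8.1, 1.4], -0.0141]
[[4.0, -8.1, 1.4], -0.0141]
[[4.1, -8.0, 1.4], -0.0141]
[[4.2, -8.0, 1.4], -0.0141]
[[4.3, -7.9, 1.4], -0.0141]
[[4.4, -7.8, 1.4], -0.0141]
```

Call:
send_rows([
  [[3.4, -9, 0], -0.015],
  [[3.5, -9, 0], -0.015],
  [[4, -9, 0], -0.015],
  [[4, -9, 0], -0.015],
  [[4, -8, 0], -0.015],
])

```text
time_s: 8.38
position: [0.5408, 0.0972, 0.1545]
tcp_rot: [[0.978, 0.21, 0.01], [0.21, -0.978, -0.019], [0.006, 0.021, -1.0]]
force: [-0.4, -0.6, -3.0]
opening: 0.276
```

Call:
send_rows([
  [[4, -8, 0], -0.015],
  [[4, -8, 0], -0.015],
  [[4, -7, 0], -0.013],
  [[4, -5, 0], -0.01],
  [[2, -2, 0], 0],
])

```text
time_s: 8.8
position: [0.5527, 0.1353, 0.1536]
tcp_rot: [[0.963, 0.269, 0.01], [0.269, -0.963, -0.019], [0.005, 0.021, -1.0]]
force: [0.0, -1.5, -4.2]
opening: 0.277
```

```bash
python3 - <<'E'
from h import *
from rig import capture
show();plan([.5532,.1316,.14],15.3,n=5)
import pickle
S=capture("scene");T=capture("top");pickle.dump((S,T),open("c1.pkl","wb"))
cv2.imwrite("pics/h_s.png",cv2.resize(S["image"][60:220,220:420],None,fx=4,fy=4,interpolation=cv2.INTER_CUBIC))
E
```

```text
t 8.8 p [552.7  135.34 153.62] xang 15.58 tilt [ 0.0102 -0.0187] F [ 0.02 -1.49 -4.24] M [ 0.04 -0.11 -0.04] op 0.277
N 5 d [  0.5  -3.7 -13.6] da -0.28
[[-0.1, 0.7, 2.7], 0.001]
[[-0.1, 0.7, 2.7], 0.001]
[[-0.1, 0.7, 2.7], 0.001]
[[-0.1, 0.7, 2.7], 0.001]
[[-0.1, 0.7, 2.7], 0.001]
```

View pics/h_s.png

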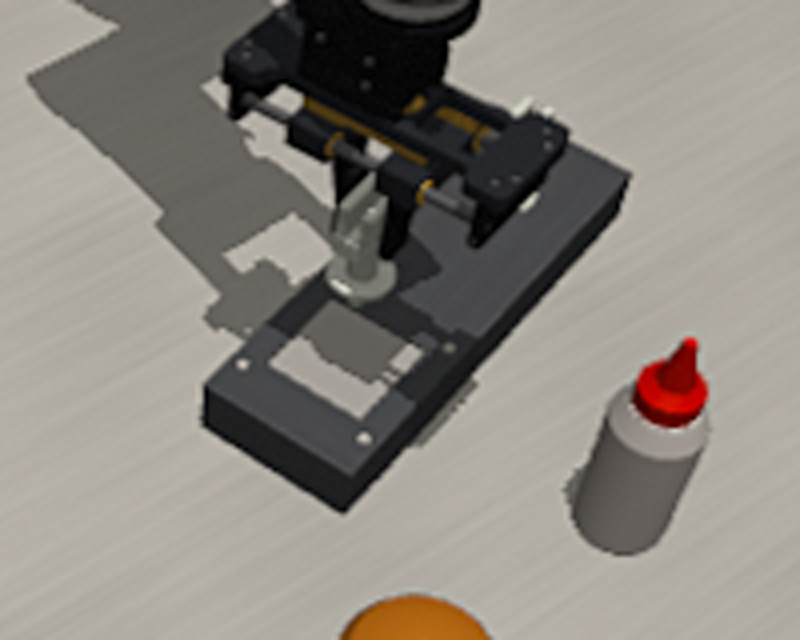

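The post is held upright in the fingers over the plate, with its flange at about (360,285) in the crop. The slot runs along the base's long side. I'll lower it onto the search ring gently.

```bash
python3 -c "
from h import *
plan([.5595,.1321,.110],15.3,n=10)"
```

```text
N 10 d [  6.9  -2.7 -43.6] da -0.25
[[0.6, 0.4, 4.4], 0.0004]
[[0.6, 0.4, 4.4], 0.0004]
[[0.6, 0.4, 4.4], 0.0004]
[[0.6, 0.4, 4.4], 0.0004]
[[0.6, 0.4, 4.4], 0.0004]
[[0.6, 0.4, 4.4], 0.0004]
[[0.6, 0.4, 4.4], 0.0004]
[[0.6, 0.4, 4.4], 0.0004]
[[0.6, 0.4, 4.4], 0.0004]
[[0.6, 0.4, 4.4], 0.0004]
```

Call:
send_rows([
  [[0.6, 0.4, 1], 0.001],
  [[0.6, 0.4, 2], 0.001],
  [[0.6, 0.4, 3], 0.001],
  [[0.6, 0.4, 4], 0.001],
  [[0.6, 0.4, 5], 0.001],
])

```text
time_s: 9.32
position: [0.5566, 0.1317, 0.1382]
tcp_rot: [[0.965, 0.261, 0.011], [0.261, -0.965, -0.02], [0.005, 0.022, -1.0]]
force: [0.6, 0.5, -3.6]
opening: 0.276
```

```bash
python3 -c "
from h import *
show();plan([.5595,.1321,.110],15.3,n=7)"
```

```text
t 9.32 p [556.64 131.66 138.24] xang 15.14 tilt [ 0.0109 -0.0199] F [ 0.56  0.48 -3.59] M [ 0.03 -0.1   0.01] op 0.276
N 7 d [  2.9   0.4 -28.2] da 0.16
[[0.4, 0.0, 4.0], -0.0004]
[[0.4, 0.0, 4.0], -0.0004]
[[0.4, 0.0, 4.0], -0.0004]
[[0.4, 0.0, 4.0], -0.0004]
[[0.4, 0.0, 4.0], -0.0004]
[[0.4, 0.0, 4.0], -0.0004]
[[0.4, 0.0, 4.0], -0.0004]
```

Call:
send_rows([
  [[0.5, 0, 5], 0],
  [[0.5, 0, 5], 0],
  [[0.5, 0, 5], 0],
  [[0.4, 0, 5], 0],
  [[0.4, 0, 5], 0],
])

```text
time_s: 9.73
position: [0.5591, 0.1308, 0.1098]
tcp_rot: [[0.966, 0.26, 0.009], [0.26, -0.965, -0.02], [0.004, 0.022, -1.0]]
force: [0.2, 0.2, -3.7]
opening: 0.273
```

```bash
python3 -c "
from h import *
show();plan([.5595,.1321,.104],15.3,n=5)"
```

```text
t 9.73 p [559.05 130.79 109.75] xang 15.05 tilt [ 0.0093 -0.0201] F [ 0.16  0.16 -3.65] M [ 0.07 -0.06  0.02] op 0.273
N 5 d [ 0.4  1.3 -5.8] da 0.25
[[0.2, -0.2, 1.2], -0.0009]
[[0.2, -0.2, 1.2], -0.0009]
[[0.2, -0.2, 1.2], -0.0009]
[[0.2, -0.2, 1.2], -0.0009]
[[0.2, -0.2, 1.2], -0.0009]
```

Call:
send_rows([
  [[0.2, -0.3, 1.2], -0.001],
  [[0.2, -0.3, 1.2], -0.001],
  [[0, -0.3, 1.2], -0.001],
  [[0, -0.3, 1.2], -0.001],
  [[0, -0.2, 0.8], 0],
])

```text
time_s: 10.15
position: [0.5586, 0.1324, 0.102]
tcp_rot: [[0.964, 0.264, 0.007], [0.264, -0.964, -0.02], [0.002, 0.021, -1.0]]
force: [-0.3, 0.8, -3.4]
opening: 0.277
```

Call:
send_rows([
  [[0, 0, 0.6], 0],
  [[0, 0, 0.6], 0],
  [[0, 0, 0.6], 0],
  [[0, 0, 0.6], 0],
  [[0, 0, 0.6], 0],
])

```text
time_s: 10.57
position: [0.5592, 0.1325, 0.0996]
tcp_rot: [[0.964, 0.264, 0.009], [0.264, -0.964, -0.02], [0.003, 0.022, -1.0]]
force: [-0.0, 0.5, -4.1]
opening: 0.277
```

```bash
python3 -c "
from h import *
show()"
```

```text
t 10.57 p [559.15 132.53  99.55] xang 15.34 tilt [ 0.0089 -0.0201] F [-0.04  0.55 -4.14] M [ 0.06 -0.06 -0.06] op 0.277
```

Call:
send_rows([
  [[0, 0, 0.4], 0],
  [[0, 0, 0.4], 0],
  [[0, 0, 0.4], 0],
  [[0, 0, 0.4], 0],
  [[0, 0, 0.4], 0],
])

```text
time_s: 10.98
position: [0.5593, 0.1326, 0.099]
tcp_rot: [[0.964, 0.264, 0.01], [0.265, -0.964, -0.02], [0.004, 0.022, -1.0]]
force: [-1.3, 0.8, 1.3]
opening: 0.271
```

```bash
python3 -c "
from h import *
show()"
```

```text
t 10.98 p [559.29 132.56  99.  ] xang 15.34 tilt [ 0.0096 -0.0201] F [-1.32  0.8   1.28] M [ 0.04  0.14 -0.03] op 0.271
```

Contact came at TCP z = 99.0 mm (99.1 predicted), with about 5 N. Now I'll sweep a ring at about 6.2 mm radius.

```bash
cat >> h.py <<'E'
def ring(r,C=(553.2,132.1),step=1.3,n=5,push=.4,gain=1.05,a0=None):
    show();s,p,R,a=st();p=p[:2]*1000;C=np.array(C);v=p-C;th=np.arctan2(v[1],v[0])
    print("r",np.linalg.norm(v).round(2),"th",np.degrees(th).round(1))
    if a0 is not None: th=np.radians(a0)
    t=np.radians(a);M=np.array([[np.cos(t),np.sin(t)],[np.sin(t),-np.cos(t)]]);rows=[]
    for i in range(1,n+1):
        q=C+r*np.array([np.cos(th+i*step/r),np.sin(th+i*step/r)]);w=M@(q-p)*gain;p=q
        rows.append([[round(float(w[0]),1),round(float(w[1]),1),push],round(float(-np.radians(15.3-a)/n),3)])
    print(rows)
E
python3 -c "
from h import *
ring(6.2)"
```

```text
t 10.98 p [559.29 132.56  99.  ] xang 15.34 tilt [ 0.0096 -0.0201] F [-1.32  0.8   1.28] M [ 0.04  0.14 -0.03] op 0.271
r 6.11 th 4.3
[[[0.2, -1.3, 0.4], 0.0], [[-0.2, -1.4, 0.4], 0.0], [[-0.4, -1.3, 0.4], 0.0], [[-0.7, -1.2, 0.4], 0.0], [[-0.9, -1.0, 0.4], 0.0]]
```

Call:
send_rows([
  [[0.2, -1.3, 0.4], 0],
  [[-0.2, -1.4, 0.4], 0],
  [[-0.4, -1.3, 0.4], 0],
  [[-0.7, -1.2, 0.4], 0],
  [[-0.9, -1.0, 0.4], 0],
])

```text
time_s: 11.4
position: [0.5593, 0.137, 0.099]
tcp_rot: [[0.964, 0.265, 0.018], [0.266, -0.964, -0.022], [0.012, 0.026, -1.0]]
force: [0.1, -1.4, 2.2]
opening: 0.274
```

```bash
python3 -c "
from h import *
ring(6.2)"
```

```text
t 11.4 p [559.3  137.02  98.96] xang 15.4 tilt [ 0.0183 -0.0224] F [ 0.1  -1.36  2.23] M [-0.38 -0.19 -0.01] op 0.274
r 7.83 th 38.9
[[[-2.2, -0.5, 0.4], 0.0], [[-0.9, -1.0, 0.4], 0.0], [[-1.1, -0.8, 0.4], 0.0], [[-1.2, -0.6, 0.4], 0.0], [[-1.3, -0.3, 0.4], 0.0]]
```

Repeated pressing makes the tool tilt creep (now about 1.6°). I'll lift sharply to undo it, then come back down softly and push less.

Call:
send_rows([
  [[-1, 0, -8], 0],
  [[-0.5, 0, -8], 0],
  [[0, 0, 0], 0],
  [[0, 0, 0], 0],
  [[0, 0, 0], 0],
])

```text
time_s: 11.82
position: [0.5545, 0.1383, 0.1142]
tcp_rot: [[0.964, 0.265, 0.012], [0.265, -0.964, -0.02], [0.006, 0.023, -1.0]]
force: [-0.1, -0.3, -3.7]
opening: 0.274
```

```bash
python3 -c "
from h import *
ring(6.2)"
```

```text
t 11.82 p [554.46 138.32 114.22] xang 15.36 tilt [ 0.0122 -0.0203] F [-0.09 -0.35 -3.67] M [-0.01 -0.13  0.  ] op 0.274
r 6.34 th 78.5
[[[-1.3, -0.3, 0.4], 0.0], [[-1.3, -0.2, 0.4], 0.0], [[-1.4, 0.1, 0.4], 0.0], [[-1.3, 0.4, 0.4], 0.0], [[-1.2, 0.6, 0.4], 0.0]]
```

Call:
send_rows([
  [[0, 0, -8], 0],
  [[0, 0, -8], 0],
  [[0, 0, 0], 0],
  [[1, 1, 1], 0],
  [[1, 1, 2], 0],
])

```text
time_s: 12.23
position: [0.5562, 0.1375, 0.1286]
tcp_rot: [[0.964, 0.265, 0.011], [0.265, -0.964, -0.02], [0.005, 0.022, -1.0]]
force: [0.3, -0.1, -3.7]
opening: 0.276
```

```bash
python3 -c "
from h import *
show();plan([.5583,.1357,.102],15.3,n=10)"
```

```text
t 12.23 p [556.17 137.48 128.6 ] xang 15.37 tilt [ 0.0111 -0.02  ] F [ 0.29 -0.11 -3.72] M [ 0.03 -0.14 -0.  ] op 0.276
N 10 d [  2.1  -1.8 -26.6] da -0.07
[[0.2, 0.2, 2.7], 0.0001]
[[0.2, 0.2, 2.7], 0.0001]
[[0.2, 0.2, 2.7], 0.0001]
[[0.2, 0.2, 2.7], 0.0001]
[[0.2, 0.2, 2.7], 0.0001]
[[0.2, 0.2, 2.7], 0.0001]
[[0.2, 0.2, 2.7], 0.0001]
[[0.2, 0.2, 2.7], 0.0001]
[[0.2, 0.2, 2.7], 0.0001]
[[0.2, 0.2, 2.7], 0.0001]
```

Call:
send_rows([
  [[0.2, 0.2, 4], 0],
  [[0.2, 0.2, 5], 0],
  [[0.2, 0.2, 6], 0],
  [[0.2, 0.2, 5], 0],
  [[0.2, 0.2, 3], 0],
])

```text
time_s: 12.65
position: [0.5581, 0.1358, 0.1028]
tcp_rot: [[0.964, 0.264, 0.011], [0.265, -0.964, -0.02], [0.005, 0.022, -1.0]]
force: [-0.0, 0.5, -3.4]
opening: 0.274
```

```bash
python3 -c "
from h import *
show();plan([.5583,.1357,.0995],15.3,n=5)"
```

```text
t 12.65 p [558.09 135.82 102.83] xang 15.34 tilt [ 0.0109 -0.02  ] F [-0.03  0.54 -3.44] M [ 0.04 -0.05 -0.03] op 0.274
N 5 d [ 0.2 -0.1 -3.3] da -0.04
[[0.0, 0.0, 0.7], 0.0001]
[[0.0, 0.0, 0.7], 0.0001]
[[0.0, 0.0, 0.7], 0.0001]
[[0.0, 0.0, 0.7], 0.0001]
[[0.0, 0.0, 0.7], 0.0001]
```

Call:
send_rows([
  [[0, 0, 1], 0],
  [[0, 0, 1], 0],
  [[0, 0, 0.8], 0],
  [[0, 0, 0.5], 0],
  [[0, 0, 0.3], 0],
])

```text
time_s: 13.07
position: [0.558, 0.1357, 0.0991]
tcp_rot: [[0.964, 0.264, 0.009], [0.264, -0.964, -0.02], [0.004, 0.022, -1.0]]
force: [0.8, 0.1, -3.0]
opening: 0.275
```

```bash
python3 -c "
from h import *
ring(6.2,push=.2)"
```

```text
t 13.07 p [557.96 135.71  99.13] xang 15.34 tilt [ 0.0094 -0.0202] F [ 0.79  0.08 -3.  ] M [ 0.06 -0.15  0.01] op 0.275
r 5.98 th 37.1
[[[-0.4, -1.3, 0.2], 0.0], [[-0.9, -1.0, 0.2], 0.0], [[-1.1, -0.8, 0.2], 0.0], [[-1.2, -0.6, 0.2], 0.0], [[-1.3, -0.3, 0.2], 0.0]]
```

Call:
send_rows([
  [[-0.5, -1.3, 0.3], 0],
  [[-0.9, -1.0, 0.2], 0],
  [[-1.1, -0.8, 0.2], 0],
  [[-1.2, -0.6, 0.2], 0],
  [[-1.3, -0.3, 0.2], 0],
])

```text
time_s: 13.48
position: [0.5546, 0.1384, 0.099]
tcp_rot: [[0.964, 0.264, 0.017], [0.265, -0.964, -0.02], [0.011, 0.024, -1.0]]
force: [1.5, -0.1, -1.2]
opening: 0.273
```

```bash
python3 -c "
from h import *
ring(6.2,push=.2)"
```

```text
t 13.48 p [554.62 138.39  99.02] xang 15.36 tilt [ 0.0165 -0.0202] F [ 1.53 -0.12 -1.23] M [ 0.01 -0.25  0.01] op 0.273
r 6.44 th 77.3
[[[-1.4, -0.3, 0.2], 0.0], [[-1.3, -0.2, 0.2], 0.0], [[-1.4, 0.0, 0.2], 0.0], [[-1.3, 0.3, 0.2], 0.0], [[-1.2, 0.6, 0.2], 0.0]]
```

Call:
send_rows([
  [[-1.5, -0.3, 0.2], 0],
  [[-1.4, -0.2, 0.2], 0],
  [[-1.4, 0, 0.2], 0],
  [[-1.3, 0.3, 0.2], 0],
  [[-1.2, 0.6, 0.2], 0],
])

```text
time_s: 13.9
position: [0.5493, 0.1368, 0.099]
tcp_rot: [[0.964, 0.264, 0.021], [0.265, -0.964, -0.019], [0.015, 0.024, -1.0]]
force: [0.2, 1.0, 1.0]
opening: 0.277
```

```bash
python3 -c "
from h import *
ring(6.2,push=.2)"
```

```text
t 13.9 p [549.27 136.76  98.98] xang 15.35 tilt [ 0.0212 -0.0191] F [0.25 1.03 0.98] M [ 0.19 -0.32  0.04] op 0.277
r 6.1 th 130.1
[[[-1.2, 0.6, 0.2], 0.0], [[-1.0, 0.9, 0.2], 0.0], [[-0.8, 1.1, 0.2], 0.0], [[-0.5, 1.3, 0.2], 0.0], [[-0.3, 1.3, 0.2], 0.0]]
```

Call:
send_rows([
  [[-1.3, 0.6, 0.2], 0],
  [[-1.1, 0.9, 0.2], 0],
  [[-0.8, 1.1, 0.2], 0],
  [[-0.5, 1.3, 0.2], 0],
  [[-0.3, 1.3, 0.2], 0],
])

```text
time_s: 14.32
position: [0.5446, 0.1306, 0.0973]
tcp_rot: [[0.964, 0.264, 0.017], [0.264, -0.964, -0.018], [0.012, 0.022, -1.0]]
force: [-0.7, 2.4, -0.8]
opening: 0.279
```

```bash
python3 -c "
from h import *
ring(6.2,push=.2)"
```

```text
t 14.32 p [544.55 130.56  97.32] xang 15.32 tilt [ 0.0173 -0.0182] F [-0.67  2.37 -0.82] M [ 0.66 -0.08  0.05] op 0.279
r 8.78 th -169.9
[[[2.7, 1.6, 0.2], 0.0], [[0.3, 1.3, 0.2], 0.0], [[0.6, 1.2, 0.2], 0.0], [[0.8, 1.1, 0.2], 0.0], [[1.0, 0.9, 0.2], 0.0]]
```

The tip dropped 1.7 mm and a side force appeared (+2.4 N in y), so it has the socket. I'll relax it towards +y and press gently.

Call:
send_rows([
  [[0, -0.3, 0.3], 0],
  [[0, -0.2, 0.5], 0],
  [[0, 0, 0.5], 0],
  [[0, 0, 0.5], 0],
  [[0, 0, 0.5], 0],
])

```text
time_s: 14.73
position: [0.5439, 0.1317, 0.0941]
tcp_rot: [[0.965, 0.262, 0.016], [0.263, -0.965, -0.016], [0.011, 0.02, -1.0]]
force: [0.4, 1.7, -1.1]
opening: 0.275
```

```bash
python3 -c "
from h import *
show()"
```

```text
t 14.73 p [543.95 131.7   94.13] xang 15.23 tilt [ 0.016  -0.0164] F [ 0.43  1.69 -1.14] M [ 0.45 -0.18 -0.02] op 0.275
```

Call:
send_rows([
  [[0, -0.2, 0.6], 0],
  [[0, -0.1, 0.8], 0],
  [[0, 0, 0.8], 0],
  [[0, 0, 0.8], 0],
  [[0, 0, 0.8], 0],
])

```text
time_s: 15.15
position: [0.5439, 0.132, 0.0895]
tcp_rot: [[0.965, 0.263, 0.016], [0.263, -0.965, -0.017], [0.011, 0.02, -1.0]]
force: [1.3, 1.1, -2.8]
opening: 0.269
```

```bash
python3 -c "
from h import *
show()"
```

```text
t 15.15 p [543.86 131.97  89.52] xang 15.25 tilt [ 0.0156 -0.0166] F [ 1.27  1.08 -2.84] M [ 0.39 -0.16 -0.02] op 0.269
```

Call:
send_rows([
  [[0.1, -0.1, 0.9], 0],
  [[0.1, -0.1, 0.9], 0],
  [[0, 0, 0.9], 0],
  [[0, 0, 0.9], 0],
  [[0, 0, 0.9], 0],
])

```text
time_s: 15.57
position: [0.544, 0.132, 0.0844]
tcp_rot: [[0.965, 0.263, 0.015], [0.263, -0.965, -0.017], [0.01, 0.02, -1.0]]
force: [0.1, 1.5, -2.3]
opening: 0.275
```

```bash
python3 -c "
from h import *
show()"
```

```text
t 15.57 p [543.96 132.03  84.4 ] xang 15.27 tilt [ 0.0152 -0.0169] F [ 0.1   1.48 -2.32] M [ 0.41 -0.12  0.03] op 0.275
```

Call:
send_rows([
  [[0, -0.2, 0.9], 0],
  [[0, -0.1, 0.9], 0],
  [[0, 0, 0.9], 0],
  [[0, 0, 0.9], 0],
  [[0, 0, 0.8], 0],
])

```text
time_s: 15.98
position: [0.5439, 0.1321, 0.0795]
tcp_rot: [[0.965, 0.263, 0.015], [0.263, -0.965, -0.017], [0.01, 0.021, -1.0]]
force: [0.2, 0.6, -2.1]
opening: 0.272
```

```bash
python3 -c "
from h import *
show()"
```

```text
t 15.98 p [543.93 132.07  79.49] xang 15.27 tilt [ 0.0151 -0.0172] F [ 0.22  0.65 -2.13] M [ 0.36 -0.17  0.01] op 0.272
```

Call:
send_rows([
  [[0, 0, 0.8], 0],
  [[0, 0, 0.7], 0],
  [[0, 0, 0.7], 0],
  [[0, 0, 0.6], 0],
  [[0, 0, 0.5], 0],
])

```text
time_s: 16.4
position: [0.544, 0.1321, 0.0758]
tcp_rot: [[0.965, 0.263, 0.015], [0.263, -0.965, -0.017], [0.01, 0.02, -1.0]]
force: [0.3, 1.4, -1.8]
opening: 0.274
```

Call:
send_rows([
  [[0, 0, 0.4], 0],
  [[0, 0, 0.4], 0],
  [[0, 0, 0.4], 0],
  [[0, 0, 0.4], 0],
  [[0, 0, 0.4], 0],
])

```text
time_s: 16.82
position: [0.544, 0.1321, 0.0751]
tcp_rot: [[0.965, 0.263, 0.015], [0.263, -0.965, -0.017], [0.01, 0.021, -1.0]]
force: [-0.8, 0.3, 3.6]
opening: 0.273
```

```bash
python3 -c "
from h import *
show()"
```

```text
t 16.82 p [544.01 132.07  75.15] xang 15.28 tilt [ 0.0152 -0.0172] F [-0.82  0.27  3.59] M [0.3  0.13 0.01] op 0.273
```

Seated at TCP z = 75.1 mm, which is the predicted home depth. Next I'll release.

Call:
send_rows([
  [[0, 0, -0.2], 0],
  [[0, 0, 0], 0],
  [[0, 0, 0], 0],
  [[0, 0, 0], 0],
  [[0, 0, 0], 0],
])

```text
time_s: 17.23
position: [0.544, 0.1321, 0.0752]
tcp_rot: [[0.965, 0.263, 0.015], [0.263, -0.965, -0.017], [0.01, 0.021, -1.0]]
force: [0.4, 1.0, 0.7]
opening: 0.272
```

Call:
send_rows([
  [[0, 0, 0], 0],
  [[0, 0, 0], 0],
  [[0, 0, 0], 0],
  [[0, 0, 0], 0],
  [[0, 0, 0], 0],
], gripper=0)

```text
time_s: 17.65
position: [0.5447, 0.1308, 0.0751]
tcp_rot: [[0.964, 0.264, 0.017], [0.265, -0.964, -0.019], [0.011, 0.023, -1.0]]
force: [-1.2, 0.2, -0.5]
opening: 0.57
```

Call:
send_rows([
  [[0, 0, 0], 0],
  [[0, 0, 0], 0],
  [[0, 0, 0], 0],
  [[0, 0, 0], 0],
  [[0, 0, 0], 0],
])

```text
time_s: 18.07
position: [0.5447, 0.1305, 0.0751]
tcp_rot: [[0.964, 0.264, 0.017], [0.265, -0.964, -0.02], [0.011, 0.023, -1.0]]
force: [0.2, 0.7, 0.8]
opening: 0.941
```

```bash
python3 -c "
from h import *
show()"
```

```text
t 18.07 p [544.72 130.55  75.08] xang 15.35 tilt [ 0.0165 -0.0196] F [0.18 0.73 0.75] M [-0.03 -0.09  0.03] op 0.941
```

Call:
send_rows([
  [[0, 0, -5], 0],
  [[0, 0, -10], 0],
  [[0, 0, -15], 0],
  [[0, 0, -20], 0],
  [[0, 0, -20], 0],
])

```text
time_s: 18.48
position: [0.5402, 0.1317, 0.1453]
tcp_rot: [[0.964, 0.264, 0.006], [0.265, -0.964, -0.02], [0.0, 0.021, -1.0]]
force: [0.6, 0.0, -0.5]
opening: 0.997
```

Call:
send_rows([
  [[0, 0, -20], 0],
  [[0, 0, -20], 0],
  [[0, 15, -15], 0],
  [[0, 25, -10], 0],
  [[0, 30, 0], 0],
])

```text
time_s: 18.9
position: [0.5586, 0.0695, 0.2243]
tcp_rot: [[0.962, 0.273, 0.016], [0.273, -0.962, -0.018], [0.011, 0.022, -1.0]]
force: [1.5, 0.1, -0.6]
opening: 1.0
```

Call:
send_rows([
  [[0, 30, 0], 0],
  [[0, 30, 0], 0],
  [[0, 30, 0], 0],
  [[0, 30, 0], 0],
  [[0, 30, 0], 0],
])

```text
time_s: 19.32
position: [0.6011, -0.0794, 0.2364]
tcp_rot: [[0.961, 0.277, 0.026], [0.277, -0.961, -0.019], [0.02, 0.026, -0.999]]
force: [0.0, 0.6, -0.8]
opening: 1.003
```

Call:
send_rows([
  [[0, 30, 0], 0],
  [[0, 30, 0], 0],
  [[0, 20, 0], 0],
  [[0, 10, 0], 0],
  [[0, 0, 0], 0],
])

```text
time_s: 19.73
position: [0.6277, -0.177, 0.2445]
tcp_rot: [[0.962, 0.27, 0.033], [0.271, -0.962, -0.024], [0.025, 0.032, -0.999]]
force: [0.3, -0.4, 0.2]
opening: 1.001
```

```bash
python3 - <<'E'
from h import *
from rig import capture
import pickle
show()
S=capture("scene");T=capture("top");pickle.dump((S,T),open("c2.pkl","wb"))
cv2.imwrite("pics/fs.png",cv2.resize(S["image"][75:190,260:390],None,fx=5,fy=5,interpolation=cv2.INTER_CUBIC))
cv2.imwrite("pics/ft.png",cv2.resize(T["image"][195:295,55:230],None,fx=4.5,fy=4.5,interpolation=cv2.INTER_CUBIC))
cv2.imwrite("pics/fS.png",S["image"])
E
```

```text
t 19.73 p [ 627.74 -177.05  244.46] xang 15.73 tilt [ 0.0327 -0.024 ] F [ 0.32 -0.38  0.22] M [ 0.06 -0.07  0.02] op 1.001
```

View pics/fs.png

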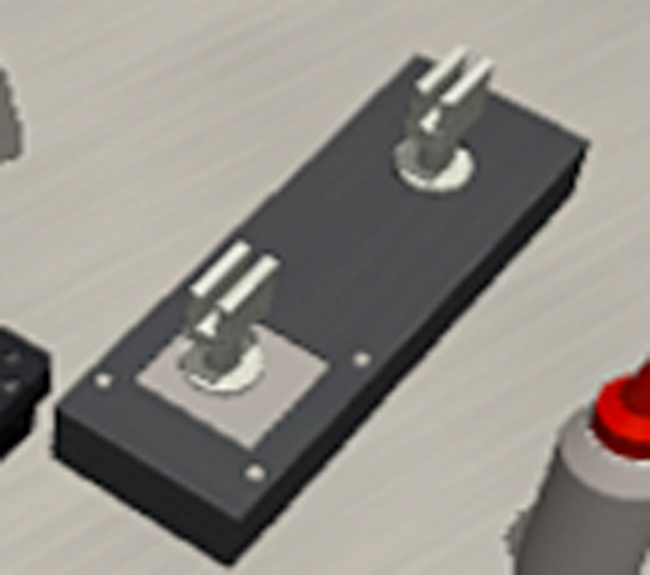

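View pics/ft.png

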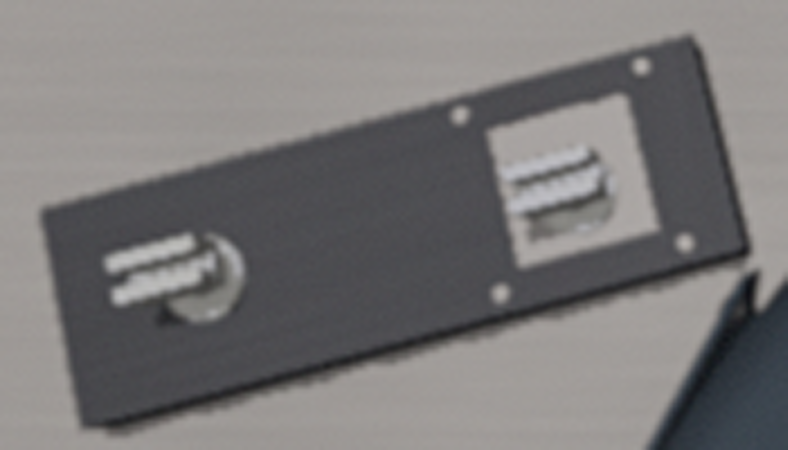

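View pics/fS.png

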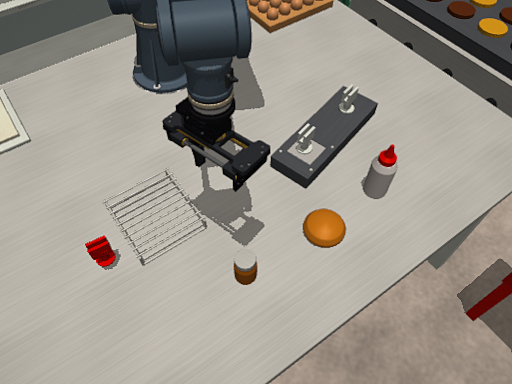

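The pictures show the post upright with its flange flat on the plate (scene crop (222,365)) and the slots looking parallel. Bottle, bun, shaker, red post and rack look unmoved. I'll check the angle and position in numbers.

```bash
python3 - <<'E'
from h import *
import pickle
S0,T0=pickle.load(open("c0.pkl","rb"));S,T=pickle.load(open("c2.pkl","rb"))
def A(c,k,o,prs,z):
    for a,b in prs:
        p,q=[unproj(c,uc(x,k,o),z) for x in(a,b)];d=q-p
        print((np.degrees(np.arctan2(d[1],d[0]))%180).round(1),np.linalg.norm(d).round(4),((p+q)/2).round(4))
print("scene loose");A(S,5,(260,75),[((193,290),(243,245)),((222,308),(277,260))],.113)
print("scene other");A(S,5,(260,75),[((420,90),(463,50)),((445,108),(490,65))],.115)
print("top loose");A(T,4.5,(55,195),[((503,170),(590,150)),((508,207),(603,186))],.113)
print("top other");A(T,4.5,(55,195),[((105,262),(195,240)),((112,297),(202,278))],.115)
# image-based slot dir via bright-pixel PCA (top)
for n,(x0,y0,x1,y1),z in(("loose",(500,140,612,220),.113),("other",(100,228,205,308),.115)):
    x0,y0=uc((x0,y0),4.5,(55,195));x1,y1=uc((x1,y1),4.5,(55,195))
    g=cv2.cvtColor(T["image"],cv2.COLOR_BGR2GRAY)[int(y0):int(y1)+1,int(x0):int(x1)+1]
    ys,xs=np.where(g>185);P=np.array([unproj(T,(x+int(x0),y+int(y0)),z)[:2] for x,y in zip(xs,ys)])
    w=np.linalg.svd(P-P.mean(0))[2][0];print(n,len(P),P.mean(0).round(4),(np.degrees(np.arctan2(w[1],w[0]))%180).round(1))
# bystanders
for nm,c0,c1 in(("S",S0,S),("T",T0,T)):
    d=cv2.absdiff(c0["image"],c1["image"]).max(2)
    for o,xy in dict(bottle=([374,180],[146,157]),bun=([324,228],[229,158]),shaker=([244,268],[318,160]),red=([101,250],[427,244]),rack=([170,225],[350,285])).items():
        x,y=xy[0] if nm=="S" else xy[1];print(nm,o,int(np.percentile(d[y-15:y+15,x-15:x+15],97)),end="; ")
print([t for t in []])
E
```

```text
scene loose
103.3 0.042 [0.5357 0.1278 0.113 ]
102.1 0.0451 [0.5539 0.1336 0.113 ]
scene other
104.1 0.0432 [0.4925 0.3221 0.115 ]
104.3 0.0457 [0.5106 0.3246 0.115 ]
top loose
103.1 0.0443 [0.5552 0.1311 0.113 ]
102.6 0.0481 [0.537  0.1259 0.113 ]
top other
103.9 0.0455 [0.5095 0.3263 0.115 ]
102.1 0.0452 [0.4915 0.3214 0.115 ]
loose 28 [0.5445 0.1293] 104.6
other 6 [0.5044 0.3213] 136.9
S bottle 17; S bun 19; S shaker 18; S red 19; S rack 19; T bottle 29; T bun 29; T shaker 106; T red 29; T rack 45; []
```

```bash
python3 -c "
from rig import bot
print(bot.hand_in())"
```

```text
the job is handed in; nothing more can be done
None
```

The post is back in its socket, fully home and upright, with its slot in line with the other post's. I handed the job in at about 20 s.

**What I did:** I gripped the grey post across its 24 mm head and carried it to the base. I swept the pin around a ring of about 6 mm on the plate with light contact. At the readings I took, that was about 2.5 to 6 N. The pin dropped in on the robot's side of the plate, about 9 mm from where I had measured the middle. I eased it down gently and released it.

**Last checks:**
- **Depth:** contact with the plate was at 99.0 mm and the final height 75.1 mm, which matches the 24 mm pin. It was pressed home with about 7 N.
- **Slot angle:** the gripper angle put the slot at 105.3°, the same as the base's direction. Lines read off the pictures gave about 103° for this post and about 103.6° for the other, so they agree within reading error.
- **Upright:** the head's position in both cameras fits the seat position to within 2–4 mm.
- **Surroundings:** the bottle, bun, shaker, red look-alike and rack look unmoved in the scene view.

**What disagreed:**
- **Tool tilt:** it crept to about 1.6° during the sweep, which did not stop the insertion.
- **Socket distance:** my 9 mm is slightly over the stated 8.5 mm; I put that down to calibration error.
- **Automatic angle check:** it gave a plausible 104.6° for this post. For the other post it found too few bright pixels (6), so I ignored its 136.9°.
- **Shaker in the top view:** the before-and-after difference there was large. I took that to be the arm or its shadow, since the scene view showed no change.

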